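Put three brush-bench things back on their own places

ROBOT

A 6-joint arm with a two-finger parallel gripper is mounted at the origin on the work surface; the furniture and walls round the work are solid. World frame = base frame: x ahead of the robot, y to its left, z up, the work surface at z = 0. Lengths are in mm, angles in rad, forces in N, time in s.
With the tool pointing down it reaches from about 400 to 925 mm from the base axis. Payload 12.5 kg.
Tool frame: the origin (TCP) lies at the centre of the arm's flange, where the gripper is bolted on; the fingertips stand 190 mm ahead of it and the grasp point (between the pads) lies 171 mm ahead of it; z points along the fingers, y is the line along which they close (so a half turn about z gives the same grasp; the last joint's range is limited). The gripper opens to 95 mm and grips with 3 to 60 N. Pads are 20 mm wide; open, the fingers measure 119 mm over their backs; the gripper's body (75 mm by 180 mm) begins 59 mm behind the grasp point.
Start: joints at [1.018, 0.491, 1.559, -0, 1.092, -0.106], TCP at [270.029, 563.657, 404.761] pointing down, gripper open.
Joint ranges: [-3.1, 3.1], [-0.84, 2.19], [0.05, 2.79], [-1.13, 4.28], [0.06, 2.93], [-2.69, 2.69]. Speed limits (rad/s): [2.22, 2.22, 2.79, 3.14, 3.14, 3.14].

INTERFACE

Orientations are given as [roll, pitch, yaw] about the fixed x, y, z axes, in that order (R = Rz(yaw) Ry(pitch) Rx(roll)).
In Python, from cell import env, read_camera, search_frame, cut_out gives the robot as it stands. The module is installed in compiled form; this text tells all that it offers.
- The arm moves only by the tool move_arm, never from a script. Its argument "commands" is a list of rows, each a list of 3 entries, a list of its own where there are three numbers: the shift along the world's x, y, z normalised to -1 to 1, where 1 is 0.03 m, then the turn about the world's z normalised to -1 to 1, where 1 is 0.08 rad, then the opening, from -1 (shut) to 1 (fully open), so that 0 is half open. A call has 1 to 20 rows; each row shifts and turns the commanded pose from where the row before left it; what a row does not reach is not made up. A row lasts 1/12 s, in which the tool goes at most 41.7 mm and 7.16 degrees, less where a joint would pass 70% of its speed; a pose out of reach is approached as far as the arm can. A call with a number of a shift or a turn outside -1 to 1 is refused whole. A call with a gripper value outside its range is refused whole. The fingers move at their own pace and stop on an object; the grip force is fixed at half the most. Time passes only in rows, so rows that do not move let the fingers close. It gives the time, the measured TCP pose, the force, the opening and the grip force at its end, in the units of the state.
- env.state(): the state, without advancing time (a new reading comes with each control period).
- read_camera(name): name is "side" or "top"; returns a dict with "image" (420x560x3 uint8, red, green, blue), "fx", "fy", "cx", "cy" (pixels), "rvec" (rotation vector, rad) and "tvec" (3), from world to camera coordinates, as OpenCV has them. Camera axes: x right, y down, z forward; pixel columns grow to the right and rows downward; lengths in mm; the calibration is good to about 2 mm. A picture is of the moment at which its call begins. There is no depth.
- env.job_done(): hands the job in; it is judged then, once.
Trained networks look in a picture, given as the dict that the camera call returned (one of the last four; its "shot" number tells which), for a name from the list of things; names that differ only in an ending like _2 or _b are one class to them, and where a whole thing is asked for, a point or a joint stands for the part that bears it (a point fixed in the world has none). Each returns a list of dicts, best first, with "confidence" (0 to 1); they miss things now and then, are a little off and sometimes report something else, mostly with a low value. They report only what shows in the picture. A call takes as long as a camera call. They do not tell look-alikes from the thing itself.
- search_frame(thing, picture): "at" ([column, row] in pixels, amid what is visible of it).
- cut_out(thing, picture): "region" (420x560 bool, what is visible of it) and "at" ([column, row] in pixels, amid what is visible of it).
The state is a dict: "t": time; "joints": joint angles; "qvel": joint speeds; "tau": joint torques, N m; "eef_pos": TCP position; "tcp_rot": TCP orientation; "ft_force": force on the tool from outside, world axes, zero at the start; "moment": the same for the moment, N m; "opening": opening from 0.0 (shut) to 1.0 (fully open); "grip_force": force on a finger pad.
Only numpy, scipy, OpenCV 4.12 (cv2) and the standard library are available. Lean on these libraries where they do the work, as an engineer would, in place of code of your own. Each camera call takes 0.05 s, during which the arm holds its last target. There are 200 camera calls.

TASK

Three things stand on each other's places: move the lump of orange wax onto the middle of the oval slate slab, the turned wooden handle onto the middle of the round wooden block, and the white ferrule ring onto the middle of the whetstone, parking one of them on the bare bench on the way. All three must end the same way up as they are now (handle upright, ring flat). Leave the pin tin and the bent steel strip where they lie.

Things in the scene. Friction and masses are not known exactly. Their poses are not given: they have to be found in the camera images.
- wax: Loose irregular lump of orange wax, 32 mm (its x) by 42 mm (its y), 27 mm high, about 30 g; origin at the centre of its underside, z up. It starts near the middle of the whetstone; grasp it across its x, about the middle of its height.
- handle: Loose small turned handle of pale wood, round and upright, 60 mm high, about 60 g: foot 40 mm across, waist 27 mm across at 20 mm height, straight belly 39 mm across from 35 to 49 mm height, domed top. Origin at the centre of its underside, z up. It starts near the middle of the slate slab.
- ferrule: Loose white brush ferrule, an open ring lying flat, 60 mm outside diameter, thin wall, 18 mm high, about 30 g, stiff enough to be grasped across its outside; origin at the centre of its underside, z up. It starts near the middle of the round wooden block. (Other white rings lie in a heap on the hide at the left, about 68 mm across; they are not part of the job.)
- whetstone: Fixed dark rectangular whetstone in its shoe, 109 mm (its x) by 67 mm (its y), 18 mm high with a level top of 102 by 62 mm; origin at the centre of its underside, z up. The ferrule belongs on its middle.
- slate: Fixed dark grey oval slate slab, 112 mm (its x) by 89 mm (its y), 18 mm high, level top; origin at the centre of its underside, z up. The wax belongs on its middle.
- wood_block: Fixed round block of dark brown wood, 92 mm across, 18 mm high, level top with a bevelled edge; origin at the centre of its underside, z up. The handle belongs on its middle.
- pin_tin: Loose bystander: small dark open rectangular tin, 68 mm (its x) by 60 mm (its y), 24 mm high, origin at the centre of its underside. Leave it alone.
- strip: Loose bystander: short bent offcut of grey steel strip standing on edge, 28 mm (its x) by 53 mm (its y), 26 mm high, origin at the centre of its underside. Leave it alone. (A long dark steel hoop, 36 mm high, also stands on edge at the robot's right, fixed: beyond 0.35 m ahead of the robot it lies over 0.22 m to the right and less than 0.49 m ahead. The bare bench between and beyond the places is free.)
There are look-alikes about, which are no part of the job. What is shaped like the ferrule but pink is not meant.

How it is judged (in metres and radians):
At the end, for the whole second after the job is handed in: Wax on the slate, handle on the round wooden block, ferrule on the whetstone: each within 15 mm of the middle (centre to centre), resting on its top (underside 14 to 24 mm over the place's underside), tilted under 0.2 rad, at rest (under 20 mm/s) (horizontal distance between wax and slate below 0.015 m and z of wax in the frame of slate between 0.014 and 0.024 m and angle between each of wax, handle, ferrule's own z axis and vertical below 0.2 rad and linear speed of each of wax, handle, ferrule below 0.02 m/s and horizontal distance between handle and wood_block below 0.015 m and z of handle in the frame of wood_block between 0.014 and 0.024 m and horizontal distance between ferrule and whetstone below 0.015 m and z of ferrule in the frame of whetstone between 0.014 and 0.024 m); the robot touches nothing.
It fails at once if the pin tin is pushed more than 20 mm from where it lay (distance of pin_tin from where it was at the start of the episode above 0.02 m).
It fails at once if the bent steel strip is pushed more than 20 mm from where it lay (distance of strip from where it was at the start of the episode above 0.02 m).
It also fails if it takes over 93 s, if anything falls off the work surface, if the arm or the gripper's body presses on something with over 40 N, if the wrist force passes 120 N, or if a joint passes its speed limit or range.

## Working session

There is one attempt and no reset: what is moved stays moved. The work goes in short steps, Python scripts to look and compute and a tool call to move; the robot and the scene stay as the last step left them, time stands still between calls to the robot, and variables do not carry over. Pictures are saved under pics/ and viewed, at most 14 in all, crops included, and the job is handed in when it is done.

Besides the shell and the picture viewer there is one more tool, called after "Request:" as a command line: name --argument value ..., lists and objects as JSON in quotes. move_arm: Moves the arm, as the interface text tells. Its arguments: {"type":"object","properties":{"commands":{"type":"array","items":{"type":"array"}}},"required":["commands"]}

```bash
mkdir -p pics
cat > h.py <<'E'
import numpy as np, cv2
from cell import env, read_camera, search_frame, cut_out
def ray(p,uv,z):
    R=cv2.Rodrigues(np.array(p['rvec'],float))[0];t=np.array(p['tvec'],float).ravel()
    d=R.T@np.array([(uv[0]-p['cx'])/p['fx'],(uv[1]-p['cy'])/p['fy'],1]);c=-R.T@t
    return (c+d*(z-c[2])/d[2])
def save(p,n,box=None,s=1):
    im=p['image'][:,:,::-1]
    if box: im=im[box[1]:box[3],box[0]:box[2]]
    cv2.imwrite('pics/'+n,cv2.resize(im,None,fx=s,fy=s,interpolation=cv2.INTER_CUBIC))
E
python3 - <<'E'
from h import *
print(env.state())
for n in ['top','side']:
    p=read_camera(n); save(p,n+'0.png',None,1.4)
    R=cv2.Rodrigues(np.array(p['rvec'],float))[0]; print(n,-R.T@np.array(p['tvec']).ravel())
    for th,z in [('wax',30),('handle',48),('ferrule',27),('whetstone',18),('slate',18),('wood_block',18),('pin_tin',12),('strip',13)]:
        for r in search_frame(th,p)[:4]: print(th,np.round(r['at']),round(r['confidence'],2),ray(p,r['at'],z).round())
E
```

```text
{'t': 0.0, 'joints': array([ 1.01841705e+00,  4.91552686e-01,  1.55946648e+00, -2.36264461e-05,
        1.09170502e+00, -1.05603727e-01]), 'qvel': array([ 7.19720401e-04,  2.87092301e-04,  5.42777522e-05, -8.51988994e-04,
        7.30305419e-04,  5.75475287e-04]), 'tau': array([-2.33867737e-03, -6.12644362e+01, -2.58169091e+01,  6.91704825e-02,
        4.83324949e-02, -1.28798897e-04]), 'eef_pos': array([269.99931294, 563.62668869, 404.16003608]), 'tcp_rot': array([-3.14046521e+00, -9.84348223e-05,  2.69482795e+00]), 'ft_force': array([-0.12037119,  1.10558446,  0.49718223]), 'moment': array([-0.02664396, -0.02535427,  0.00015804]), 'grip_force': 0.0, 'opening': 0.9997539105720269}
top [ 496.82040272   28.95049113 1101.35599923]
wax [280. 199.] 0.71 [600.  66.  30.]
handle [422. 232.] 0.73 [ 531. -217.   48.]
handle [356. 273.] 0.47 [450. -86.  48.]
ferrule [152. 286.] 0.73 [423. 328.  27.]
ferrule [146. 186.] 0.63 [628. 345.  27.]
ferrule [185. 230.] 0.49 [537. 260.  27.]
ferrule [201. 293.] 0.46 [408. 227.  27.]
whetstone [289. 205.] 0.97 [589.  48.  18.]
slate [406. 227.] 0.72 [ 542. -192.   18.]
wood_block [198. 238.] 0.7 [521. 236.  18.]
pin_tin [245. 147.] 0.63 [710. 140.  12.]
side [629.28125578 794.06024705 468.74686243]
wax [269. 223.] 0.53 [602.  51.  30.]
handle [290. 167.] 0.5 [ 529. -213.   48.]
ferrule [389. 299.] 0.88 [422. 316.  27.]
ferrule [266. 335.] 0.85 [625. 369.  27.]
ferrule [379. 274.] 0.81 [418. 251.  27.]
ferrule [322. 266.] 0.78 [515. 215.  27.]
whetstone [276. 234.] 0.88 [590.  80.  18.]
whetstone [317. 288.] 0.51 [532. 265.  18.]
slate [287. 183.] 0.7 [ 539. -177.   18.]
wood_block [323. 287.] 0.73 [521. 262.  18.]
pin_tin [218. 260.] 0.57 [708. 149.  12.]
strip [323. 199.] 0.45 [458. -79.  13.]
```

View pics/top0.png

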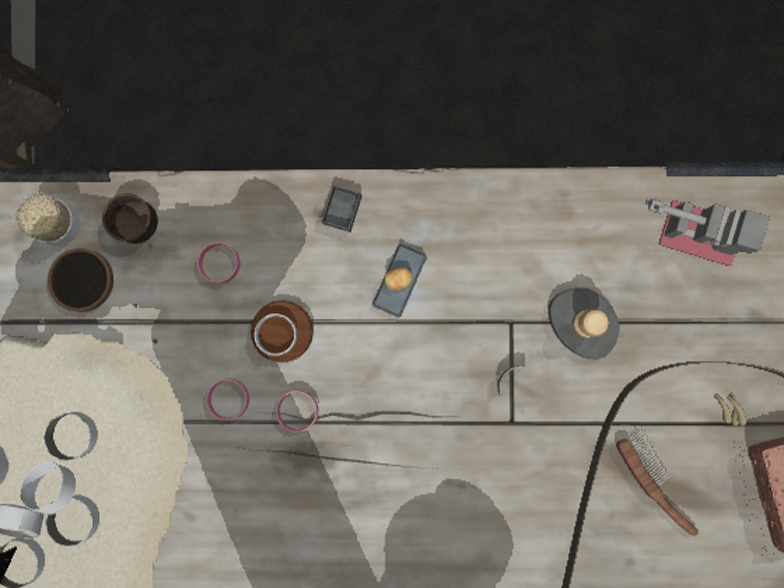

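View pics/side0.png

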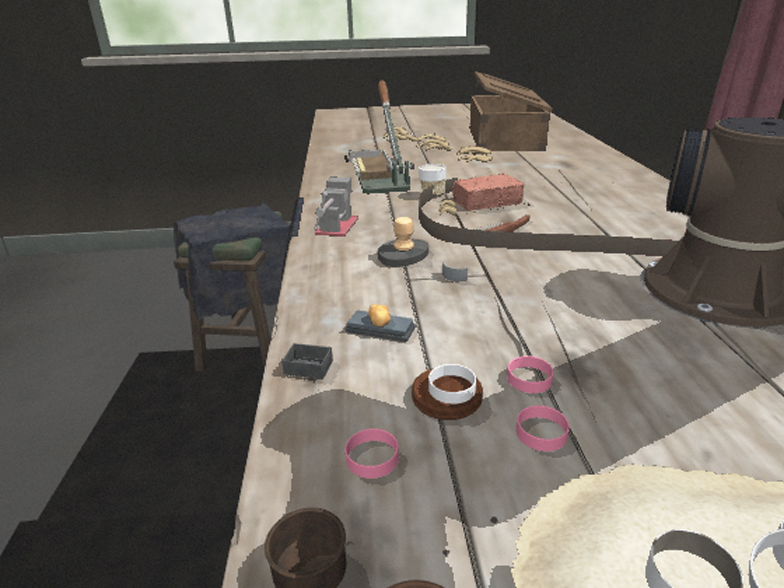

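The top view (×1.4) shows the wax at (399,279), the handle at (593,323) on the slate, and the white ring at (275,335) on the round block. Things that could be taken for the ferrule are pink rings at (218,263), (227,400) and (298,411), and white rings on the hide around (70,436), (48,487) and (73,520). I choose the white ring on the block and will check it in a crop.

```bash
cat >> h.py <<'E'
def outline(p,th,z,near,r=60):
    "hull of the cut-out nearest to world xy 'near', mapped to height z: centre and rect"
    best=None
    for c in cut_out(th,p):
        w=ray(p,c['at'],z)[:2]; d=np.hypot(*(w-near))
        if d<r and (best is None or d<best[0]): best=(d,c)
    if best is None: return None
    m=best[1]['region'].astype(np.uint8)
    n,l,s,_=cv2.connectedComponentsWithStats(m); k=1+s[1:,4].argmax()
    pts=cv2.findContours((l==k).astype(np.uint8),cv2.RETR_EXTERNAL,cv2.CHAIN_APPROX_NONE)[0][0][:,0].astype(float)
    W=np.array([ray(p,u,z)[:2] for u in pts],np.float32)
    H=cv2.convexHull(W); R=cv2.minAreaRect(H); E=cv2.fitEllipse(H)
    C=cv2.minEnclosingCircle(H)
    return [np.round(np.hstack([np.hstack(x) for x in q]),1).tolist() for q in (R,E,C)],round(best[1]['confidence'],2),pts.min(0),pts.max(0)
E
python3 - <<'E'
from h import *
p=read_camera('top')
for th,z,n in [('wax',30,(600,60)),('handle',66,(530,-210)),('ferrule',36,(521,240)),('whetstone',18,(590,50)),('slate',18,(540,-190)),('wood_block',18,(521,236)),('pin_tin',24,(710,140)),('strip',26,(458,-86))]:
    print(th,outline(p,th,z,np.array(n)))
a=p['image'][180:265,160:240]; b=p['image'][160:245,245:325]; c=p['image'][190:275,375:455]
cv2.imwrite('pics/c0.png',cv2.resize(np.hstack([a,b,c])[:,:,::-1],None,fx=3.3,fy=3.3,interpolation=cv2.INTER_CUBIC))
E
```

```text
Traceback (most recent call last):
  File "h.py", line 24, in outline
    return [np.round(np.hstack([np.hstack(x) for x in q]),1).tolist() for q in (R,E,C)],round(best[1]['confidence'],2),pts.min(0),pts.max(0)
                                ~~~~~~~~~^^^
TypeError: arrays to stack must be passed as a "sequence" type such as list or tuple.
```

```bash
sed -i 's/np.hstack(x) for x in q/np.atleast_1d(x) for x in q/' h.py
python3 - <<'E'
from h import *
p=read_camera('top')
for th,z,n in [('wax',30,(600,60)),('handle',66,(530,-210)),('ferrule',36,(521,240)),('whetstone',18,(590,50)),('slate',18,(540,-190)),('wood_block',18,(521,236)),('pin_tin',24,(710,140)),('strip',26,(458,-86))]:
    print(th,outline(p,th,z,np.array(n)))
a=p['image'][180:265,160:240]; b=p['image'][160:245,245:325]; c=p['image'][190:275,375:455]
cv2.imwrite('pics/c0.png',cv2.resize(np.hstack([a,b,c])[:,:,::-1],None,fx=3.3,fy=3.3,interpolation=cv2.INTER_CUBIC))
E
```

```text
wax ([[600.6, 57.7, 30.8, 36.8, 0.0], [600.4, 58.2, 30.9, 38.9, 20.1], [599.6, 57.7, 19.4]], 0.7, array([275., 191.]), array([293., 206.]))
handle ([[534.2, -212.5, 36.6, 46.2, 8.1], [534.0, -211.7, 37.7, 47.6, 5.5], [534.4, -212.2, 23.4]], 0.59, array([410., 221.]), array([434., 240.]))
ferrule ([[530.4, 260.0, 6.2, 29.0, 65.6], [528.9, 255.9, 15.0, 29.7, 62.3], [529.1, 257.2, 14.5]], 0.55, array([182., 227.]), array([189., 240.]))
whetstone ([[598.6, 55.5, 45.1, 100.0, 67.8], [599.1, 55.4, 56.5, 115.0, 66.8], [598.8, 55.9, 52.0]], 0.88, array([268., 175.]), array([303., 225.]))
slate ([[536.5, -212.3, 99.1, 97.9, 89.2], [537.1, -213.2, 87.4, 112.5, 135.9], [533.8, -209.5, 56.4]], 0.71, array([392., 206.]), array([441., 254.]))
wood_block ([[525.0, 228.9, 91.3, 87.0, 27.3], [524.1, 230.1, 90.0, 91.8, 143.5], [524.2, 230.0, 46.1]], 0.93, array([179., 215.]), array([223., 258.]))
pin_tin ([[705.5, 141.8, 49.0, 62.1, 74.2], [705.7, 141.6, 56.8, 76.2, 77.3], [705.7, 141.8, 36.6]], 0.83, array([230., 132.]), array([257., 165.]))
strip ([[460.5, -97.6, 9.5, 38.8, 47.0], [458.9, -99.8, 15.3, 38.6, 45.7], [458.3, -100.0, 19.4]], 0.56, array([355., 261.]), array([369., 276.]))
```

View pics/c0.png

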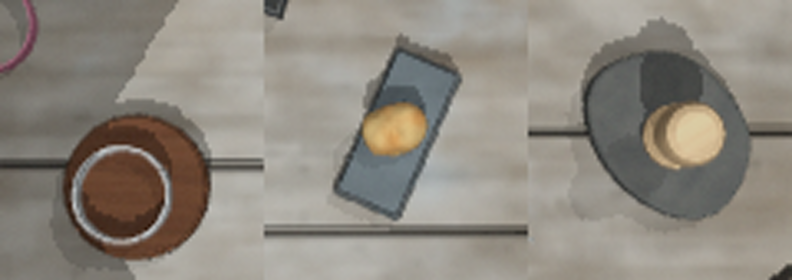

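The crop confirms a white ring on the brown block at px (197,239), off centre towards the lower left. The wax is at (283,199) on the stone, and the handle's top is at (425,231). I now refine the ring and handle positions.

Run:
```python
from h import *
p=read_camera('top'); im=p['image'].astype(int)
def fit(mask,box,z):
    m=np.zeros(mask.shape,np.uint8); x0,y0,x1,y1=box; m[y0:y1,x0:x1]=mask[y0:y1,x0:x1]
    v,u=np.nonzero(m); W=np.array([ray(p,(a,b),z)[:2] for a,b in zip(u,v)],np.float32); H=cv2.convexHull(W)
    print(len(u),cv2.minEnclosingCircle(H),cv2.fitEllipse(H),cv2.minAreaRect(H))
white=(im.min(2)>125)&(im.max(2)-im.min(2)<35)
fit(white,(180,222,214,257),36)
hsv=cv2.cvtColor(p['image'],cv2.COLOR_RGB2HSV)
bright=(hsv[...,2]>185)&(hsv[...,1]>60)
fit(bright,(405,212,440,246),62)
orange=(hsv[...,1]>110)&(hsv[...,0]<25)
fit(orange,(270,184,300,212),32)
```

```text
117 ((511.637939453125, 229.6668701171875), 39.85365295410156) ((513.7842407226562, 230.400146484375), (59.3240852355957, 79.52706146240234), 138.13551330566406) ((515.7844848632812, 233.56320190429688), (65.51148986816406, 63.278907775878906), 0.7329109907150269)
230 ((531.7827758789062, -215.13616943359375), 21.76402473449707) ((531.7255859375, -216.7232666015625), (30.96483039855957, 42.402042388916016), 38.21164321899414) ((532.0267333984375, -218.49342346191406), (32.35718536376953, 38.998779296875), 72.52559661865234)
198 ((601.4171142578125, 57.61719512939453), 19.350238800048828) ((600.3718872070312, 57.437355041503906), (30.785524368286133, 38.95829391479492), 15.615360260009766) ((600.405517578125, 57.62827682495117), (36.736141204833984, 30.725818634033203), 89.90983581542969)
```

Request:
move_arm --commands '[[[0.686, -0.913, 0], 0, 1], [[0.686, -0.913, 0], 0, 1], [[0.686, -0.913, 0], 0, 1], [[0.686, -0.913, 0], 0, 1], [[0.686, -0.913, 0], 0, 1], [[0.686, -0.913, 0], 0, 1], [[0.686, -0.913, 0], 0, 1], [[0.686, -0.913, 0], 0, 1], [[0.686, -0.913, 0], 0, 1], [[0.686, -0.913, 0], 0, 1], [[0.686, -0.913, 0], 0, 1], [[0.686, -0.913, 0], 0, 1], [[0, 0, -1], 0, 1], [[0, 0, -1], 0, 1], [[0, 0, -1], 0, 1], [[0, 0, -1], 0, 1], [[0, 0, -0.8], 0, 1], [[0, 0, 0], 0, 1], [[0, 0, 0], 0, 1]]'

```text
t: 3.08
eef_pos: [517.1, 235.0, 260.4]
tcp_rot: [-3.14, -0.001, 2.695]
ft_force: [-0.0, -0.2, 1.3]
opening: 1.0
grip_force: 0.0
```

Run:
```python
from h import *
p=read_camera('side'); save(p,'s1.png',(250,150,410,340),3)
```

```text
(no output)
```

View pics/s1.png

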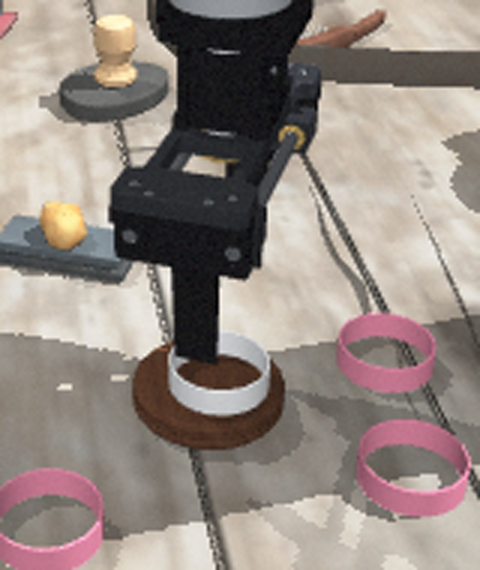

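The gripper is above the block with the white ring beneath it: rim centre at crop (220,362), so px (323,271). The handle belly is at px (288,165).

Run:
```python
from h import *
p=read_camera('side')
print(ray(p,(323.2,270.7),36), ray(p,(288.3,165),60), ray(p,(250+63/3,150+226/3),31))
p=read_camera('top'); print(ray(p,(196.7,238.8),36),ray(p,(425,230.6),62))
```

```text
[517.00783531 239.74018008  36.        ] [ 533.70035057 -198.37070622   60.        ] [598.49924111  63.59990562  31.        ]
[518.28351691 235.12863658  36.        ] [ 533.5361348  -219.04103326   62.        ]
```

Request:
move_arm --commands '[[[0.03, 0.05, -0.6], 0, 1], [[0, 0, -0.6], 0, 1], [[0, 0, -0.45], 0, 1], [[0, 0, 0], 0, 1], [[0, 0, 0], 0, -0.2], [[0, 0, 0], 0, -0.2], [[0, 0, 0], 0, -0.4], [[0, 0, 0], 0, -0.4], [[0, 0, 0], 0, -0.4], [[0, 0, 0], 0, -0.4], [[0, 0, 0], 0, -0.4], [[0, 0, 0], 0, -0.4]]'

```text
t: 4.23
eef_pos: [518.0, 236.5, 211.7]
tcp_rot: [3.141, 0.001, 2.695]
ft_force: [-1.5, -0.2, 5.5]
opening: 0.634
grip_force: 30.0
```

Request:
move_arm --commands '[[[0, 0, 0.7], 0, -0.4], [[0, 0, 0.8], 0, -0.4], [[-0.322, -0.87, 0], 0, -0.4], [[-0.322, -0.87, 0], 0, -0.4], [[-0.322, -0.87, 0], 0, -0.4], [[-0.322, -0.87, 0], 0, -0.4], [[-0.322, -0.87, 0], 0, -0.4], [[-0.322, -0.87, 0], 0, -0.4], [[0, 0, -0.8], 0, -0.4], [[0, 0, -0.8], 0, -0.4], [[0, 0, -0.3], 0, -0.4], [[0, 0, -0.13], 0, -0.4], [[0, 0, 0], 0, -0.4], [[0, 0, 0], 0, -0.4]]'

```text
t: 5.4
eef_pos: [460.1, 80.2, 195.8]
tcp_rot: [3.141, 0.0, 2.695]
ft_force: [0.3, -0.1, -0.4]
opening: 0.634
grip_force: 30.0
```

Request:
move_arm --commands '[[[0, 0, -0.06], 0, -0.4], [[0, 0, 0], 0, 0.4], [[0, 0, 0], 0, 1], [[0, 0, 0], 0, 1], [[0, 0, 0], 0, 1], [[0, 0, 0], 0, 1], [[0, 0, 0.7], 0, 1], [[0, 0, 1], 0, 1], [[0, 0, 1], 0, 1], [[0, 0, 0.7], 0, 1]]'

```text
t: 6.23
eef_pos: [459.9, 79.9, 297.7]
tcp_rot: [3.141, 0.001, 2.695]
ft_force: [-0.6, 0.9, 0.2]
opening: 0.998
grip_force: 0.0
```

Request:
move_arm --commands '[[[0.221, -0.897, 0], 0, 1], [[0.221, -0.897, 0], 0, 1], [[0.221, -0.897, 0], 0, 1], [[0.221, -0.897, 0], 0, 1], [[0.221, -0.897, 0], 0, 1], [[0.221, -0.897, 0], 0, 1], [[0.221, -0.897, 0], 0, 1], [[0.221, -0.897, 0], 0, 1], [[0.221, -0.897, 0], 0, 1], [[0.221, -0.897, 0], 0, 1], [[0.221, -0.897, 0], 0, 1], [[0, 0, 0], 0, 1], [[0, 0, 0], 0, 1]]'

```text
t: 7.32
eef_pos: [532.7, -217.1, 295.2]
tcp_rot: [3.141, -0.0, 2.693]
ft_force: [0.5, 1.0, 0.1]
opening: 1.001
grip_force: 0.0
```

Run:
```python
from h import *
p=read_camera('side'); print(p['shot'] if 'shot' in p else '')
s=p['image'][110:250,240:360]; p2=read_camera('top'); t=p2['image'][170:310,260:440]
print(env.state()['eef_pos'])
cv2.imwrite('pics/s2.png',cv2.resize(np.hstack([s,t])[:,:,::-1],None,fx=2.6,fy=2.6,interpolation=cv2.INTER_CUBIC))
m=p2['image'];print(outline(p2,'ferrule',18,np.array((460,80))))
```

```text
9
[ 532.51417133 -215.55975652  295.3804484 ]
None
```

View pics/s2.png

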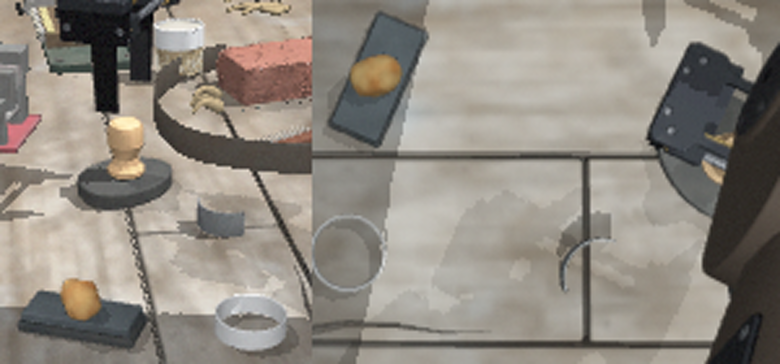

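Request:
move_arm --commands '[[[0, 0, -0.7], 0, 1], [[0, 0, -0.7], 0, 1], [[0, 0, -0.6], 0, 1], [[0, 0, -0.13], 0, 1], [[0, 0, 0], 0, 0], [[0, 0, 0], 0, -0.4], [[0, 0, 0], 0, -0.8], [[0, 0, 0], 0, -0.8], [[0, 0, 0], 0, -0.8], [[0, 0, 0], 0, -0.8], [[0, 0, 0], 0, -0.8], [[0, 0, 0], 0, -0.8]]'

```text
t: 8.47
eef_pos: [532.9, -216.2, 231.8]
tcp_rot: [3.142, 0.0, 2.695]
ft_force: [0.3, -0.0, -0.3]
opening: 0.495
grip_force: 0.0
```

Request:
move_arm --commands '[[[0, 0, 0], 0, -0.8], [[0, 0, 0], 0, -0.8], [[0, 0, 0], 0, -0.8], [[0, 0, 0], 0, -0.8]]'

```text
t: 8.8
eef_pos: [532.9, -216.1, 231.7]
tcp_rot: [3.141, 0.0, 2.695]
ft_force: [0.1, 0.7, 1.5]
opening: 0.404
grip_force: 30.0
```

Request:
move_arm --commands '[[[0, 0, 0.6], 0, -0.8], [[0, 0, 0.9], 0, -0.8], [[-0.018, 0.93, 0], 0, -0.8], [[-0.018, 0.93, 0], 0, -0.8], [[-0.018, 0.93, 0], 0, -0.8], [[-0.018, 0.93, 0], 0, -0.8], [[-0.018, 0.93, 0], 0, -0.8], [[-0.018, 0.93, 0], 0, -0.8], [[-0.018, 0.93, 0], 0, -0.8], [[-0.018, 0.93, 0], 0, -0.8], [[-0.018, 0.93, 0], 0, -0.8], [[-0.018, 0.93, 0], 0, -0.8], [[-0.018, 0.93, 0], 0, -0.8], [[-0.018, 0.93, 0], 0, -0.8], [[-0.018, 0.93, 0], 0, -0.8], [[-0.018, 0.93, 0], 0, -0.8], [[-0.018, 0.93, 0], 0, -0.8], [[-0.018, 0.93, 0], 0, -0.8], [[0, 0, 0], 0, -0.8], [[0, 0, -0.5], 0, -0.8]]'

```text
t: 10.47
eef_pos: [524.3, 231.8, 263.3]
tcp_rot: [3.139, 0.003, 2.697]
ft_force: [0.1, 0.5, -0.2]
opening: 0.401
grip_force: 30.0
```

Run:
```python
from h import *
p=read_camera('side'); print(env.state()['eef_pos'])
s=p['image'][150:310,240:400]; p2=read_camera('top'); t=p2['image'][170:330,140:300]
cv2.imwrite('pics/s3.png',cv2.resize(np.hstack([s,t])[:,:,::-1],None,fx=2.4,fy=2.4,interpolation=cv2.INTER_CUBIC))
```

```text
[523.6658435  230.82283105 259.57534204]
```

View pics/s3.png

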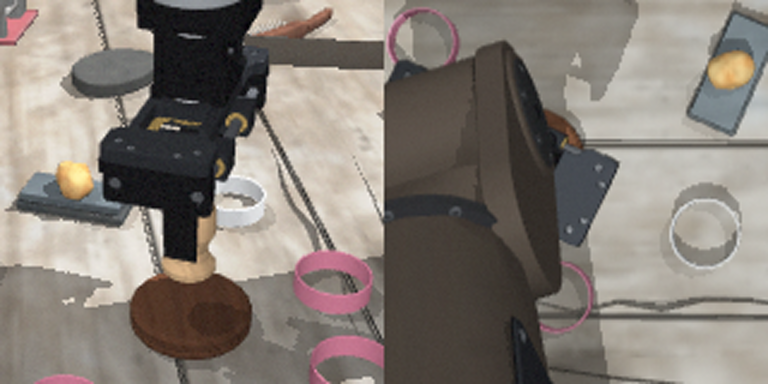

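Request:
move_arm --commands '[[[0, 0, -0.5], 0, -0.8], [[0, 0, -0.35], 0, -0.8], [[0, 0, -0.08], 0, -0.8], [[0, 0, 0], 0, -0.8], [[0, 0, 0], 0, -0.8]]'

```text
t: 10.98
eef_pos: [524.4, 230.0, 234.0]
tcp_rot: [-3.142, -0.0, 2.694]
ft_force: [-0.3, 0.6, 0.3]
opening: 0.398
grip_force: 30.0
```

Now down the last 2.3 mm, release, and rise.

Request:
move_arm --commands '[[[0, 0, -0.07], 0, -0.8], [[0, 0, 0], 0, -0.8], [[0, 0, 0], 0, 0], [[0, 0, 0], 0, 0.5], [[0, 0, 0], 0, 1], [[0, 0, 0], 0, 1], [[0, 0, 0], 0, 1], [[0, 0, 0], 0, 1], [[0, 0, 0.4], 0, 1], [[0, 0, 0.8], 0, 1], [[0, 0, 1], 0, 1], [[0, 0, 0.2], 0, 1]]'

```text
t: 11.98
eef_pos: [524.7, 230.5, 307.4]
tcp_rot: [3.138, 0.004, 2.695]
ft_force: [1.5, -0.1, 0.7]
opening: 0.986
grip_force: 0.0
```

Request:
move_arm --commands '[[[0.229, -0.518, 0], -0.92, 1], [[0.229, -0.518, 0], -0.92, 1], [[0.229, -0.518, 0], -0.92, 1], [[0.229, -0.518, 0], -0.92, 1], [[0.229, -0.518, 0], -0.92, 1], [[0.229, -0.518, 0], -0.92, 1], [[0.229, -0.518, 0], -0.92, 1], [[0.229, -0.518, 0], -0.92, 1], [[0.229, -0.518, 0], -0.92, 1], [[0.229, -0.518, 0], -0.92, 1], [[0.229, -0.518, 0], -0.92, 1], [[0, 0, -1], 0, 1], [[0, 0, -0.6], 0, 1], [[0, 0, 0], 0, 1]]'

```text
t: 13.15
eef_pos: [599.1, 58.9, 252.3]
tcp_rot: [-3.137, -0.002, 1.885]
ft_force: [0.3, 0.3, -0.2]
opening: 1.001
grip_force: 0.0
```

Run:
```python
from h import *
p=read_camera('side'); print(env.state()['eef_pos'],env.state()['tcp_rot'])
s=p['image'][150:310,220:380]; p2=read_camera('top'); t=p2['image'][140:300,160:320]
cv2.imwrite('pics/s4.png',cv2.resize(np.hstack([s,t])[:,:,::-1],None,fx=2.4,fy=2.4,interpolation=cv2.INTER_CUBIC))
```

```text
[599.52011003  59.18322948 254.15062708] [-3.1384015e+00 -1.1196895e-03  1.8849768e+00]
```

View pics/s4.png

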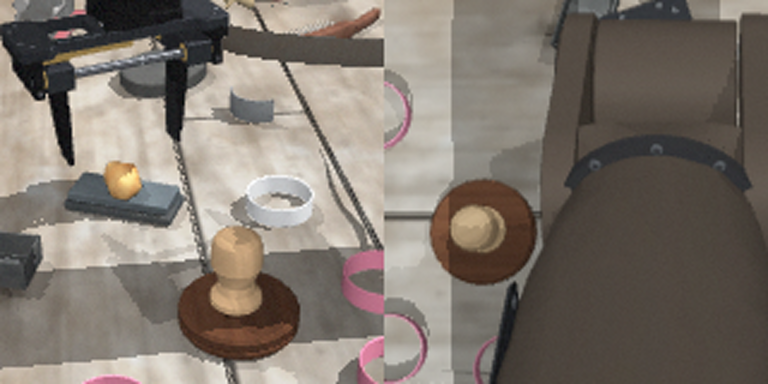

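Request:
move_arm --commands '[[[0, 0, -0.6], 0, 1], [[0, 0, -0.5], 0, 1], [[0, 0, -0.3], 0, 1], [[0, 0, 0], 0, 1], [[0, 0, 0], 0, 1]]'

```text
t: 13.67
eef_pos: [600.0, 59.5, 214.3]
tcp_rot: [3.141, 0.0, 1.886]
ft_force: [0.6, -0.3, -0.1]
opening: 0.998
grip_force: 0.0
```

Request:
move_arm --commands '[[[0, -0.03, -0.12], 0, 1], [[0, 0, 0], 0, 0], [[0, 0, 0], 0, -0.4], [[0, 0, 0], 0, -0.9], [[0, 0, 0], 0, -0.9], [[0, 0, 0], 0, -0.9], [[0, 0, 0], 0, -0.9], [[0, 0, 0], 0, -0.9], [[0, 0, 0], 0, -0.9], [[0, 0, 0], 0, -0.9], [[0, 0, 0], 0, -0.9], [[0, 0, 0], 0, -0.9], [[0, 0, 0], 0, -0.9]]'

```text
t: 14.75
eef_pos: [599.8, 58.4, 210.1]
tcp_rot: [3.141, 0.0, 1.885]
ft_force: [0.4, -0.5, -1.0]
opening: 0.313
grip_force: 30.0
```

Request:
move_arm --commands '[[[0, 0, 0.5], 0, -0.9], [[0, 0, 0.9], 0, -0.9], [[0, 0, 0.6], 0, -0.9], [[-0.21, -0.905, 0], 0, -0.9], [[-0.21, -0.905, 0], 0, -0.9], [[-0.21, -0.905, 0], 0, -0.9], [[-0.21, -0.905, 0], 0, -0.9], [[-0.21, -0.905, 0], 0, -0.9], [[-0.21, -0.905, 0], 0, -0.9], [[-0.21, -0.905, 0], 0, -0.9], [[-0.21, -0.905, 0], 0, -0.9], [[-0.21, -0.905, 0], 0, -0.9], [[-0.21, -0.905, 0], 0, -0.9], [[0, 0, 0], 0, -0.9], [[0, 0, -0.6], 0, -0.9], [[0, 0, -0.4], 0, -0.9], [[0, 0, 0], 0, -0.9], [[0, 0, 0], 0, -0.9]]'

```text
t: 16.25
eef_pos: [536.9, -212.8, 239.8]
tcp_rot: [-3.141, -0.001, 1.885]
ft_force: [-0.6, -0.6, 0.3]
opening: 0.312
grip_force: 30.0
```

Run:
```python
from h import *
p=read_camera('side'); print(env.state()['eef_pos'],env.state()['opening'])
s=p['image'][100:240,230:390]; p2=read_camera('top'); t=p2['image'][160:300,160:320]
for th,z,n in [('whetstone',18,(598,55)),('handle',60,(524,230)),('wood_block',18,(524,230))]: print(th,outline(p2,th,z,np.array(n)))
cv2.imwrite('pics/s5.png',cv2.resize(np.hstack([s,t])[:,:,::-1],None,fx=2.5,fy=2.5,interpolation=cv2.INTER_CUBIC))
```

```text
[ 537.01310745 -212.78062493  240.36878602] 0.313958043726256
whetstone ([[598.1, 56.6, 46.1, 102.9, 66.3], [598.6, 57.6, 58.1, 122.1, 66.4], [597.6, 55.9, 53.5]], 0.65, array([266., 175.]), array([303., 225.]))
handle ([[526.8, 225.9, 48.1, 39.4, 76.1], [526.5, 225.9, 40.7, 48.2, 171.9], [526.3, 226.0, 24.2]], 0.66, array([187., 224.]), array([211., 244.]))
wood_block ([[523.5, 229.8, 88.9, 91.6, 0.0], [523.8, 229.8, 90.7, 93.0, 168.6], [523.7, 229.9, 46.9]], 0.88, array([179., 215.]), array([223., 258.]))
```

View pics/s5.png

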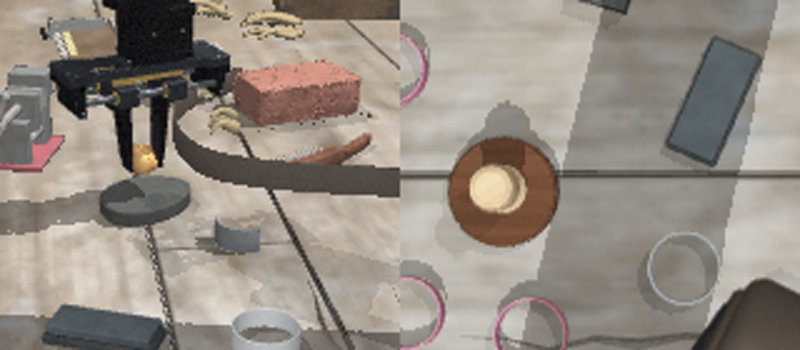

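The wax is held above the slate at crop (146,157). The handle stands near the middle of its block, with its foot around (503,188) and the block at (503,191). I lower the wax.

Request:
move_arm --commands '[[[0, 0, -0.5], 0, -0.9], [[0, 0, -0.3], 0, -0.9], [[0, 0, -0.13], 0, -0.9], [[0, 0, 0], 0, -0.9], [[0, 0, 0], 0, -0.9], [[0, 0, 0], 0, -0.9]]'

```text
t: 17.0
eef_pos: [536.9, -213.1, 212.5]
tcp_rot: [3.141, 0.0, 1.885]
ft_force: [-0.2, -0.0, 0.1]
opening: 0.313
grip_force: 30.0
```

Request:
move_arm --commands '[[[0, 0, -0.06], 0, -0.9], [[0, 0, 0], 0, -0.9], [[0, 0, 0], 0, -0.2], [[0, 0, 0], 0, 0.2], [[0, 0, 0], 0, 0.6], [[0, 0, 0], 0, 1], [[0, 0, 0], 0, 1], [[0, 0, 0], 0, 1], [[0, 0, 0.6], 0, 1], [[0, 0, 1], 0, 1], [[0, 0, 0.6], 0, 1]]'

```text
t: 17.92
eef_pos: [536.9, -213.1, 278.1]
tcp_rot: [3.141, 0.001, 1.885]
ft_force: [0.5, 0.2, 0.3]
opening: 0.889
grip_force: 0.0
```

Request:
move_arm --commands '[[[-0.233, 0.888, 0], 0.93, 1], [[-0.233, 0.888, 0], 0.93, 1], [[-0.233, 0.888, 0], 0.93, 1], [[-0.233, 0.888, 0], 0.93, 1], [[-0.233, 0.888, 0], 0.93, 1], [[-0.233, 0.888, 0], 0.93, 1], [[-0.233, 0.888, 0], 0.93, 1], [[-0.233, 0.888, 0], 0.93, 1], [[-0.233, 0.888, 0], 0.93, 1], [[-0.233, 0.888, 0], 0.93, 1], [[-0.233, 0.888, 0], 0.93, 1], [[0, 0, 0], 0, 1], [[0, 0, -0.5], 0, 1], [[0, 0, 0], 0, 1]]'

```text
t: 19.08
eef_pos: [459.6, 80.2, 260.2]
tcp_rot: [-3.141, -0.001, 2.704]
ft_force: [-0.9, -1.1, -1.2]
opening: 1.0
grip_force: 0.0
```

Run:
```python
from h import *
p=read_camera('side'); print(env.state()['eef_pos'],env.state()['tcp_rot'])
s=p['image'][130:270,260:420]; p2=read_camera('top'); t=p2['image'][160:300,300:460]
for th,z,n in [('wax',30,(537,-213)),('slate',18,(537,-213))]: print(th,outline(p2,th,z,np.array(n)))
print(ray(p2,(273.2,267.6),18))
cv2.imwrite('pics/s6.png',cv2.resize(np.hstack([s,t])[:,:,::-1],None,fx=2.5,fy=2.5,interpolation=cv2.INTER_CUBIC))
```

```text
[459.85594546  79.83190701 260.85598941] [-3.14091483e+00 -1.42590592e-03  2.70320503e+00]
wax ([[539.9, -212.8, 40.2, 32.3, 90.0], [539.9, -212.6, 32.4, 43.1, 16.2], [540.9, -212.8, 21.3]], 0.66, array([408., 220.]), array([428., 236.]))
slate ([[535.5, -212.3, 99.1, 100.0, 89.8], [536.7, -213.0, 89.4, 113.1, 132.5], [532.6, -208.3, 56.4]], 0.94, array([392., 206.]), array([441., 255.]))
[459.58178537  80.19251073  18.        ]
```

View pics/s6.png

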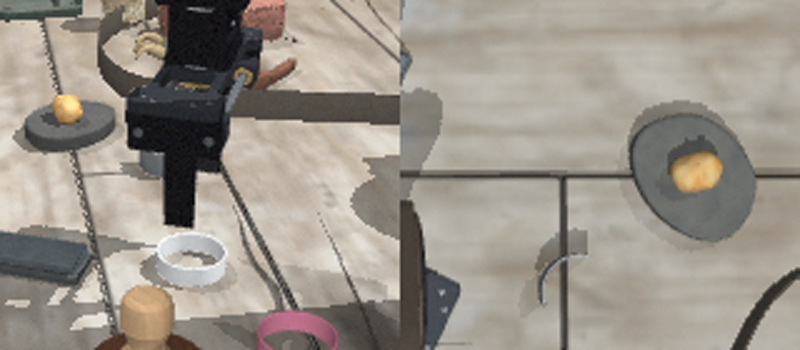

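The wax sits in the middle of the slate and the gripper is over the parked ring. I grasp the ring.

Request:
move_arm --commands '[[[0, 0, -0.9], 0, 1], [[0, 0, -0.8], 0, 1], [[0, 0, -0.45], 0, 1], [[0, 0, 0], 0, 1], [[0, 0, 0], 0, 0.4], [[0, 0, 0], 0, -0.2], [[0, 0, 0], 0, -0.4], [[0, 0, 0], 0, -0.4], [[0, 0, 0], 0, -0.4], [[0, 0, 0], 0, -0.4], [[0, 0, 0], 0, -0.4], [[0, 0, 0], 0, -0.4]]'

```text
t: 20.28
eef_pos: [460.0, 80.0, 197.3]
tcp_rot: [3.141, 0.001, 2.704]
ft_force: [-1.1, -1.0, 7.4]
opening: 0.632
grip_force: 30.0
```

Request:
move_arm --commands '[[[0, 0, 0.6], 0, -0.4], [[0, 0, 0.8], 0, -0.4], [[0, 0, 0.5], 0, -0.4], [[0.77, -0.132, 0], 0, -0.4], [[0.77, -0.132, 0], 0, -0.4], [[0.77, -0.132, 0], 0, -0.4], [[0.77, -0.132, 0], 0, -0.4], [[0.77, -0.132, 0], 0, -0.4], [[0.77, -0.132, 0], 0, -0.4], [[0, 0, 0], 0, -0.4], [[0, 0, -0.7], 0, -0.4], [[0, 0, -0.45], 0, -0.4], [[0, 0, 0], 0, -0.4], [[0, 0, 0], 0, -0.4]]'

```text
t: 21.45
eef_pos: [598.1, 56.3, 219.0]
tcp_rot: [-3.141, -0.002, 2.704]
ft_force: [0.3, -0.1, -0.8]
opening: 0.635
grip_force: 30.0
```

Request:
move_arm --commands '[[[0, 0, -0.11], 0, -0.4], [[0, 0, 0], 0, -0.4], [[0, 0, 0], 0, 0], [[0, 0, 0], 0, 0.3], [[0, 0, 0], 0, 0.6], [[0, 0, 0], 0, 1], [[0, 0, 0], 0, 1], [[0, 0, 0], 0, 1], [[0, 0, 0.6], 0, 1], [[0, 0, 1], 0, 1], [[0, 0, 1], 0, 1], [[0, 0, 1], 0, 1], [[-0.5, 1, 0.5], 0, 1], [[-0.8, 1, 0], 0, 1], [[-0.8, 1, 0], 0, 1], [[-0.8, 1, 0], 0, 1], [[-0.5, 1, 0], 0, 1], [[0, 1, 0], 0, 1], [[0, 1, 0], 0, 1], [[0, 1, 0], 0, 1]]'

```text
t: 23.12
eef_pos: [496.0, 297.7, 339.4]
tcp_rot: [3.141, 0.0, 2.704]
ft_force: [1.4, -0.0, 0.1]
opening: 1.001
grip_force: 0.0
```

Request:
move_arm --commands '[[[0, 1, 0], 0, 1], [[0, 1, 0], 0, 1], [[0, 1, 0], 0, 1], [[0, 1, 0], 0, 1], [[0, 1, 0], 0, 1], [[0, 0, 0], 0, 1], [[0, 0, 0], 0, 1], [[0, 0, 0], 0, 1]]'

```text
t: 23.78
eef_pos: [496.4, 445.8, 338.7]
tcp_rot: [-3.141, -0.0, 2.704]
ft_force: [-0.4, -0.2, -0.2]
opening: 1.003
grip_force: 0.0
```

Run:
```python
from h import *
p=read_camera('side'); print(env.state()['eef_pos'])
s=p['image'][130:290,250:400]; p2=read_camera('top'); t=p2['image'][140:300,170:320]
cv2.imwrite('pics/s7.png',cv2.resize(np.hstack([s,t])[:,:,::-1],None,fx=2.6,fy=2.6,interpolation=cv2.INTER_CUBIC))
```

```text
[496.53813799 445.44003717 338.93951827]
```

View pics/s7.png

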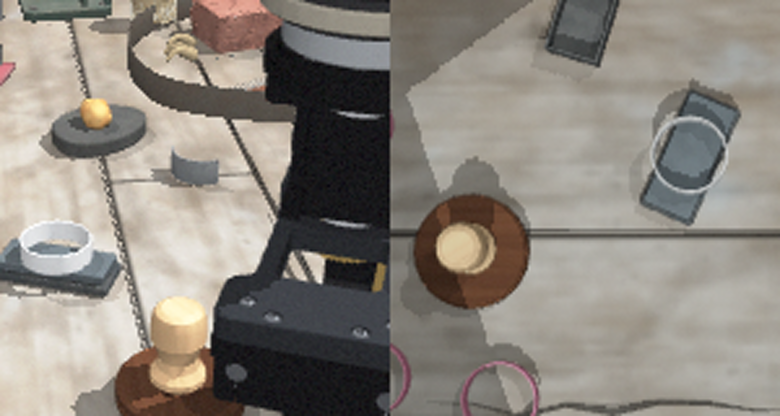

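The ring lies flat and centred on the whetstone at (689,155). The handle stands upright near the block's middle, and the wax is on the slate. The tin and strip have not moved.

```bash
python3 -c "
from h import *
print(env.job_done())"
```

```text
the job is handed in; nothing more can be done
None
```

I handed the job in after about 24 s of robot time: by the camera images, the wax is on the slate, the handle stands on the round wooden block, and the ferrule lies flat on the whetstone, each close to the middle, with the tin and strip left alone; the hand-in returned no verdict.

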